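# Start the stirrer under the beaker

## Task

Three identical magnetic stirrers stand side by side. On the one that carries the open beaker (not the conical flask or the low lidded dish), press the round key gently but well down with the fingertips square on its middle for a moment and let it come up again to wake the unit, then press its wide bar key the same way to start it. Leave every other key, the other two stirrers and everything standing about alone, and finish with the hand drawn back at least 10 cm clear of the keys.

Things in the scene. Friction and masses are not known exactly. Their poses are not given: they have to be found in the camera images.
- stir_a: Magnetic stirrer, the one with the beaker on its plate; three alike, side by side in any order, fixed. Grey housing 250 mm deep (x), 170 wide (y), flat deck 60 high. Origin under its centre, z up, its own -x side (front, with a row of white keys on a black strip) roughly towards the robot, +y to the robot's left. Round steel plate 130 mm across, top at 70 mm, 45 mm behind the origin (+x).
- stir_b: Magnetic stirrer, the one with the conical flask on its plate; three alike, side by side in any order, fixed. Grey housing 250 mm deep (x), 170 wide (y), flat deck 60 high. Origin under its centre, z up, its own -x side (front, with a row of white keys on a black strip) roughly towards the robot, +y to the robot's left. Round steel plate 130 mm across, top at 70 mm, 45 mm behind the origin (+x).
- stir_c: Magnetic stirrer, the one with the lidded dish on its plate; three alike, side by side in any order, fixed. Grey housing 250 mm deep (x), 170 wide (y), flat deck 60 high. Origin under its centre, z up, its own -x side (front, with a row of white keys on a black strip) roughly towards the robot, +y to the robot's left. Round steel plate 130 mm across, top at 70 mm, 45 mm behind the origin (+x).
- stir_a_power_top (a point): Centre of the top face of the power key of stir_a: round key, 20 mm across, at the left end of the row as the robot sees it. White like all the keys. At local (-0.09, +0.058, 0.068) m of stir_a when up: 8 mm proud of the deck, 20 to 23 mm of flat deck between neighbours.
- stir_a_power (a joint): Travel of the power key of stir_a (round key), m: 0 up, 0.006 fully down. Sprung: begins to move at 1 N, counts as pressed from 4 mm (5 N) on, meets a hard stop at 6 mm (7 N), comes up by itself; over 20 N is too hard.
- stir_a_timer_top (a point): Centre of the top face of the timer key of stir_a: square key, 20 x 20 mm, in the middle of the row. White like all the keys. At local (-0.09, +0.008, 0.068) m of stir_a when up: 8 mm proud of the deck, 20 to 23 mm of flat deck between neighbours.
- stir_a_timer (a joint): Travel of the timer key of stir_a (square key), m: 0 up, 0.006 fully down. Sprung: begins to move at 1 N, counts as pressed from 4 mm (5 N) on, meets a hard stop at 6 mm (7 N), comes up by itself; over 20 N is too hard.
- stir_a_start_top (a point): Centre of the top face of the start key of stir_a: wide bar key, 46 mm along the row by 20 mm, at the right end of the row as the robot sees it. White like all the keys. At local (-0.09, -0.048, 0.068) m of stir_a when up: 8 mm proud of the deck, 20 to 23 mm of flat deck between neighbours.
- stir_a_start (a joint): Travel of the start key of stir_a (wide bar key), m: 0 up, 0.006 fully down. Sprung: begins to move at 1 N, counts as pressed from 4 mm (5 N) on, meets a hard stop at 6 mm (7 N), comes up by itself; over 20 N is too hard.
- stir_b_power (a joint): Travel of the power key of stir_b (round key), m: 0 up, 0.006 fully down. Sprung: begins to move at 1 N, counts as pressed from 4 mm (5 N) on, meets a hard stop at 6 mm (7 N), comes up by itself; over 20 N is too hard.
- stir_b_timer (a joint): Travel of the timer key of stir_b (square key), m: 0 up, 0.006 fully down. Sprung: begins to move at 1 N, counts as pressed from 4 mm (5 N) on, meets a hard stop at 6 mm (7 N), comes up by itself; over 20 N is too hard.
- stir_b_start (a joint): Travel of the start key of stir_b (wide bar key), m: 0 up, 0.006 fully down. Sprung: begins to move at 1 N, counts as pressed from 4 mm (5 N) on, meets a hard stop at 6 mm (7 N), comes up by itself; over 20 N is too hard.
- stir_c_power (a joint): Travel of the power key of stir_c (round key), m: 0 up, 0.006 fully down. Sprung: begins to move at 1 N, counts as pressed from 4 mm (5 N) on, meets a hard stop at 6 mm (7 N), comes up by itself; over 20 N is too hard.
- stir_c_timer (a joint): Travel of the timer key of stir_c (square key), m: 0 up, 0.006 fully down. Sprung: begins to move at 1 N, counts as pressed from 4 mm (5 N) on, meets a hard stop at 6 mm (7 N), comes up by itself; over 20 N is too hard.
- stir_c_start (a joint): Travel of the start key of stir_c (wide bar key), m: 0 up, 0.006 fully down. Sprung: begins to move at 1 N, counts as pressed from 4 mm (5 N) on, meets a hard stop at 6 mm (7 N), comes up by itself; over 20 N is too hard.
- beaker: Open steel beaker, 76 mm across the rim, 85 mm tall, 0.16 kg, loose on the plate of stir_a, within 12 mm of its centre. Origin under its centre.
- flask: Conical steel flask, base 80 mm across, narrow neck, 108 mm tall, loose on the plate of stir_b. Origin under its centre.
- dish: Low lidded steel dish with a small knob, 96 mm across, 38 mm high, loose on the plate of stir_c. Origin under its centre.
- bottle: Amber bottle, 70 mm across, 130 mm tall, loose at the right of the stirrers. Origin under its centre.
- jar: White jar, 64 mm across, 80 mm tall, loose at the left of the stirrers. Origin under its centre.
- spatula: Spatula 190 mm long lying on the bench in front of the stirrers, roughly along y. Origin under its middle, x along its length.
- spoon: Spoon 170 mm long lying on the bench in front of the stirrers, roughly along y. Origin under its middle, x along its length.

How it is judged:
On the way, in this order (a step that is already met when the one before it is completed fails the run):
1. the round key of the beaker's stirrer is pressed down by the fingers, squarely (hand within 15 mm of over its middle) (value of joint stir_a_power above 0.004 m and contact force between the fingers and stir_a above 0.5 N and horizontal distance between the grasp point and stir_a_power_top below 0.015 m and value of joint stir_a_start below 0.002 m), for 0.1 s.
2. the round key has come up again (value of joint stir_a_power below 0.001 m), for 0.1 s.
3. the bar key of the same stirrer is pressed down by the fingers, squarely (hand within 15 mm of over its middle) (value of joint stir_a_start above 0.004 m and contact force between the fingers and stir_a above 0.5 N and horizontal distance between the grasp point and stir_a_start_top below 0.015 m and value of joint stir_a_power below 0.002 m), for 0.1 s.
At the end, for the whole second after the job is handed in: All keys are up (within 1 mm), the hand (TCP) is more than 100 mm from both pressed keys, and every loose thing is upright, at rest and within 12 mm of where it began (value of joint each of stir_a_power, stir_a_timer, stir_a_start, stir_b_power, stir_b_timer, stir_b_start, stir_c_power, stir_c_timer, stir_c_start below 0.001 m and distance between the grasp point and stir_a_power_top above 0.1 m and distance between the grasp point and stir_a_start_top above 0.1 m and angle between each of beaker, flask, dish, bottle, jar's own z axis and vertical below 0.15 rad and distance of each of beaker, flask, dish, bottle, jar, spatula, spoon from where it was at the start of the episode below 0.012 m and linear speed of each of beaker, flask, dish, bottle, jar, spatula, spoon below 0.02 m/s); the robot touches nothing.
It fails at once if a key other than the two named is pressed (more than 2 mm) (value of joint any of stir_a_timer, stir_b_power, stir_b_timer, stir_b_start, stir_c_power, stir_c_timer, stir_c_start above 0.002 m).
It fails at once if the beaker's stirrer is pushed with more than 20 N (contact force between any of the fingers, the arm and stir_a above 20 N).
It fails at once if another stirrer is touched (more than 1 N) (contact force between any of the fingers, the arm and stir_b above 1 N or contact force between any of the fingers, the arm and stir_c above 1 N).
It fails at once if a loose thing is shifted, lifted or carried more than 12 mm (distance of any of beaker, flask, dish, bottle, jar, spatula, spoon from where it was at the start of the episode above 0.012 m).
It fails at once if a vessel, bottle or jar is tipped (angle between any of beaker, flask, dish, bottle, jar's own z axis and vertical above 0.15 rad).
It also fails if it takes over 40 s, if anything falls off the work surface, if the arm or the gripper's body presses on something with over 40 N, if the wrist force passes 120 N, or if a joint passes its speed limit or range.

## Robot

A 7-joint arm with a two-finger parallel gripper is mounted at the origin on the work surface. World frame = base frame: x ahead of the robot, y to its left, z up, the work surface at z = 0. Lengths are in m, angles in rad, forces in N, time in s.
With the tool pointing down it reaches from about 0.4 to 0.85 m from the base axis. Payload 4.5 kg.
Tool frame: the origin (TCP) lies between the finger pads, 19 mm behind the fingertips; this is the grasp point; z points along the fingers, y is the line along which they close (so a half turn about z gives the same grasp; the last joint's range is limited). The gripper opens to 88 mm and grips with 3 to 60 N. Pads are 18 mm wide; open, the fingers measure 123 mm over their backs; the gripper's body (75 mm by 187 mm) begins 45 mm behind the grasp point.
Start: joints at [1.294, 0.689, -0.195, 1.565, 0.157, 0.902, -0.215], TCP at [0.191, -0.595, 0.257] pointing down, gripper open.
Joint ranges: [-3.01, 3.01], [-0.46, 2.08], [-1.47, 1.51], [0.13, 2.56], [-1, 4.14], [0.04, 2.09], [-2.66, 2.66]. Speed limits (rad/s): [2.57, 2.57, 3.14, 3.14, 3.14, 3.14, 3.14].

## Interface

Orientations are given as a unit quaternion [x, y, z, w].
In Python, from plant import r gives the robot as it stands. The module is installed in compiled form; this text tells all that it offers.
- The arm moves only by the shell command python3 -m pendant 'ROWS' [FORCE]. ROWS is JSON, one flat list of numbers, 7 for each row, row after row: the opening, from 0 (shut) to 1 (fully open), then the shift along the tool's x, y, z scaled (see below), then the turn, a rotation vector about the tool's x, y, z scaled (see below). A call has 1 to 12 rows; each row is the pose to reach, as a shift and turn from the pose commanded when the call began, along the tool's axes at that moment; what a row does not reach only later rows make up. The controller multiplies each number of a shift by 0.15 m and each number of a turn by pi/2 rad. A row lasts 1/10 s, in which the tool goes at most 50 mm and 8.59 degrees, less where a joint would pass 70% of its speed; a pose out of reach is approached as far as the arm can. A call with a number of a shift or a turn outside -1 to 1 is refused whole. A call with a gripper value outside its range is refused whole. The fingers move at their own pace and stop on an object; FORCE is the grip in N (left out, the last holds). Time passes only in rows, so rows that repeat a pose let the fingers close. It gives the time, the measured TCP pose, the force, the opening and the grip force at its end, in the units of the state.
- r.get_state(): the state, without advancing time (a new reading comes with each control period).
- r.snapshot(name): name is "scene" or "side" or "wrist"; returns a dict with "img" (480x640x3 uint8, red, green, blue), "mtx" (3x3 intrinsics, pixels), "cam_to_world" (4x4, takes a point from camera to world coordinates). Camera axes: x right, y up, looking along -z (the intrinsics and any distortion apply to the point x, -y, -z); pixel columns grow to the right and rows downward; lengths in m; the calibration is good to about 2 mm. A picture is of the moment at which its call begins. There is no depth.
- r.finish_job(): hands the job in; it is judged then, once.
The state is a dict: "clock": time; "q": joint angles; "qd": joint speeds; "joint_torque": joint torques, N m; "tool_pos": TCP position; "eef_rot": TCP orientation; "contact_force": force on the tool from outside, world axes, zero at the start; "moment": the same for the moment, N m; "opening": opening from 0.0 (shut) to 1.0 (fully open); "finger_force": force on a finger pad.
Only numpy, scipy, OpenCV 4.12 (cv2) and the standard library are available. Lean on these libraries where they do the work, as an engineer would, in place of code of your own. Each camera call takes 0.05 s, during which the arm holds its last target. There are 200 camera calls.

## Working session

There is one attempt and no reset: what is moved stays moved. The work goes in short steps, Python scripts to look and compute and a shell command to move; the robot and the scene stay as the last step left them, time stands still between calls to the robot, and variables do not carry over. Pictures are saved under pics/ and viewed, at most 10 in all, crops included, and the job is handed in when it is done.

```bash
mkdir -p pics; python3 - <<'E'
from plant import r
import cv2,numpy as np
s=r.get_state();print(s['clock'],s['tool_pos'],s['eef_rot'],s['opening'])
for n in ("scene","side"):
    d=r.snapshot(n);cv2.imwrite(f"pics/{n}0.png",d["img"][:,:,::-1]);np.savez(f"{n}0.npz",**d);print(n,d["mtx"],d["cam_to_world"].round(3),d.keys())
E
```

```text
0.0 [ 0.19091232 -0.59450764  0.25661776] [ 9.87941194e-01  1.54826875e-01 -2.02028054e-04 -8.91380408e-04] 1.0005354193915106
scene [[477.25191492   0.         327.94993921]
 [  0.         477.25191492 235.50107491]
 [  0.           0.           1.        ]] [[ 0.803 -0.406  0.436  1.026]
 [ 0.595  0.568 -0.568 -0.662]
 [-0.017  0.716  0.698  0.878]
 [ 0.     0.     0.     1.   ]] dict_keys(['img', 'mtx', 'cam_to_world'])
side [[464.81304139   0.         324.57076413]
 [  0.         464.81304139 241.85998982]
 [  0.           0.           1.        ]] [[-0.895  0.271 -0.355  0.085]
 [-0.446 -0.569  0.69   0.842]
 [-0.015  0.776  0.63   0.835]
 [ 0.     0.     0.     1.   ]] dict_keys(['img', 'mtx', 'cam_to_world'])
```

View pics/scene0.png

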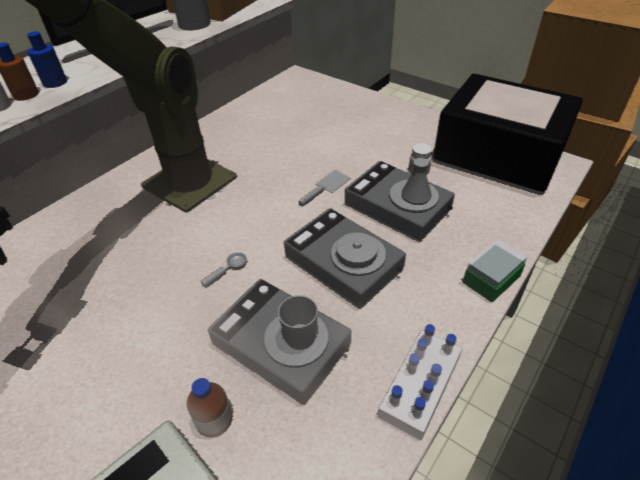

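View pics/side0.png

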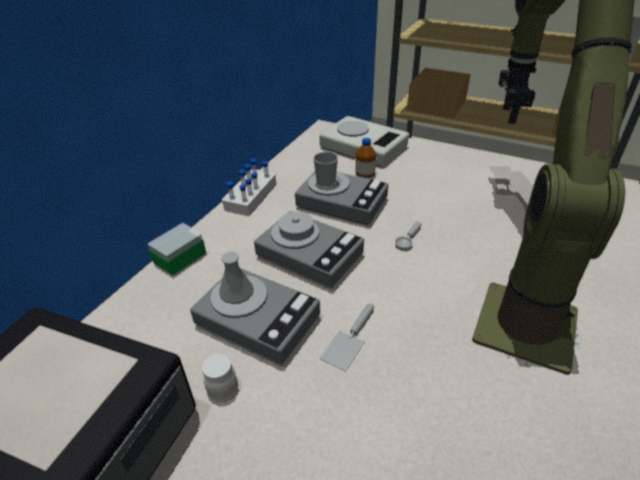

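The beaker's stirrer is the rightmost one. In the scene view its round key is near (264,290), the square key near (250,304) and the bar near (231,324). In the side view they are near (362,205), (369,196) and (376,185). Next I'll measure them.

```bash
cat > m.py <<'E'
import cv2,numpy as np
def ray(d,u,v):
    K,T=d["mtx"],d["cam_to_world"];x=(u-K[0,2])/K[0,0];y=(v-K[1,2])/K[1,1]
    return T[:3,3],T[:3,:3]@np.array([x,-y,-1])
def plane(d,u,v,z):
    o,k=ray(d,u,v);return o+k*(z-o[2])/k[2]
def blobs(d,box,th,amin=8):
    x0,y0,x1,y1=box;im=d["img"][y0:y1,x0:x1];m=(im.min(2)>th).astype(np.uint8)
    n,l,s,c=cv2.connectedComponentsWithStats(m)
    return [(c[i]+[x0,y0],s[i,4]) for i in range(1,n) if s[i,4]>=amin]
E
python3 - <<'E'
from m import *
for n,b in (("scene",(212,280,282,338)),("side",(350,172,390,215))):
    d=np.load(n+"0.npz")
    for th in(130,160):
        print(n,th)
        for c,a in blobs(d,b,th): print(c.round(1),a,plane(d,*c,.068).round(4))
    x0,y0,x1,y1=b
    cv2.imwrite(f"pics/{n}c.png",cv2.resize(d["img"][y0-5:y1+5,x0-5:x1+5,::-1],None,fx=7,fy=7,interpolation=0))
E
```

```text
scene 130
[227.1 294.5] 1018 [ 0.452  -0.2766  0.068 ]
[275.4 282.9] 93 [ 0.5155 -0.1905  0.068 ]
[263.1 288.7] 50 [ 0.5045 -0.2188  0.068 ]
[247.9 304. ] 66 [ 0.5064 -0.269   0.068 ]
[229.5 322. ] 183 [ 0.5076 -0.325   0.068 ]
[272.6 328.7] 180 [ 0.5905 -0.2855  0.068 ]
scene 160
[226.9 294.2] 964 [ 0.4508 -0.2763  0.068 ]
[275.7 282.7] 84 [ 0.5158 -0.1898  0.068 ]
[263.1 288.6] 36 [ 0.5044 -0.2186  0.068 ]
[247.8 303.7] 56 [ 0.5057 -0.2685  0.068 ]
[229.6 321.9] 144 [ 0.5075 -0.3248  0.068 ]
side 130
[352.  173.5] 20 [ 0.592  -0.3443  0.068 ]
[382.7 187.9] 317 [ 0.4732 -0.3063  0.068 ]
[368.1 192.9] 29 [ 0.5027 -0.2619  0.068 ]
[362.1 201.5] 23 [ 0.501 -0.212  0.068]
side 160
[352.1 172.9] 14 [ 0.593  -0.3477  0.068 ]
[383.1 187.7] 261 [ 0.4724 -0.3077  0.068 ]
[368.3 192.6] 18 [ 0.5028 -0.2634  0.068 ]
[362.1 201.1] 14 [ 0.5018 -0.214   0.068 ]
```

```bash
python3 -m pendant '[0,1,-0.6,0,0,0,0.18, 0,1,-0.6,0,0,0,0.18, 0,1,-0.6,0,0,0,0.18, 0,1,-0.6,0,0,0,0.18, 0,1,-0.6,0,0,0,0.18, 0,1,-0.6,0,0,0,0.18]' 20
python3 - <<'E'
from m import *
d=np.load("scene0.npz");print("bottle base/cap",plane(d,210,422,0),plane(d,202,386,.13))
from plant import r
s=r.get_state()
from scipy.spatial.transform import Rotation as R
M=R.from_quat(s['eef_rot']).as_matrix();print(M.round(3));print((M.T@(np.array([.47,-.27,.257])-s['tool_pos'])/.15).round(2))
E
```

```text
clock: 0.7
tool_pos: [0.3063, -0.4635, 0.2573]
eef_rot: [1.0, 0.015, -0.0, 0.0]
contact_force: [-0.0, -0.8, 0.0]
opening: 0.48
finger_force: 0.0
bottle base/cap [ 0.59737617 -0.48212179  0.        ] [ 0.60340496 -0.47294257  0.13      ]
[[ 1.     0.029 -0.001]
 [ 0.029 -1.    -0.   ]
 [-0.001  0.    -1.   ]]
[ 1.13 -1.26  0.  ]
```

```bash
python3 -m pendant '[0,0.9,-1,0,0,0,0, 0,0.9,-1,0,0,0,0, 0,0.9,-1,0,0,0,0, 0,0.9,-1,0,0,0,0, 0,0.9,-1,0,0,0,0, 0,0.9,-1,0,0,0,0, 0,0.9,-1,0,0,0,0]'
python3 - <<'E'
from m import *
from plant import r
d=r.snapshot("wrist");np.savez("wrist1.npz",**d);cv2.imwrite("pics/wrist1.png",d["img"][:,:,::-1]);print(d["cam_to_world"].round(3))
E
```

```text
clock: 1.4
tool_pos: [0.4354, -0.3124, 0.2573]
eef_rot: [1.0, 0.012, -0.001, 0.001]
contact_force: [-0.8, -0.2, -0.9]
opening: 0.005
finger_force: 0.0
[[ 0.023  0.953  0.303  0.513]
 [-1.     0.022  0.008 -0.31 ]
 [ 0.001 -0.304  0.953  0.384]
 [ 0.     0.     0.     1.   ]]
```

View pics/wrist1.png

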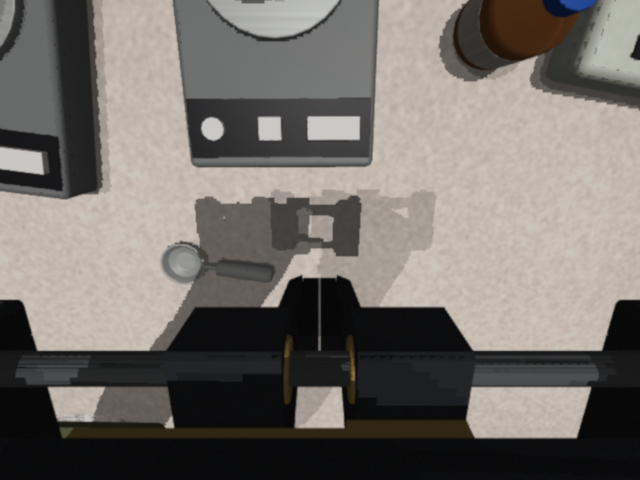

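The wrist view shows the round key at (213,128), the square key at (269,128) and the bar at (333,128). The fingertips are shut at about (320,285). I'll measure the keys on the 68 mm plane.

```bash
python3 - <<'E'
from m import *
from plant import r
from scipy.spatial.transform import Rotation as R
s=r.get_state();M=R.from_quat(s['eef_rot']).as_matrix();print(s['tool_pos'])
d=np.load("wrist1.npz")
for c,a in blobs(d,(190,102,370,155),150,100):
    p=plane(d,*c,.068);print(c.round(1),a,p.round(4),(M.T@(p+[0,0,.019]-s['tool_pos'])/.15).round(3))
E
```

```text
[ 0.43523651 -0.3124803   0.25727754]
[269.4 127.9] 508 [ 0.5051 -0.2673  0.068 ] [ 0.474 -0.292  1.134]
[333.5 128. ] 1195 [ 0.5063 -0.3233  0.068 ] [0.474 0.081 1.135]
[212.1 128.4] 380 [ 0.5035 -0.2172  0.068 ] [ 0.471 -0.626  1.134]
```

```bash
python3 -m pendant '[0,0.47,-0.626,0,0,0,0, 0,0.47,-0.626,0,0,0,0, 0,0.47,-0.626,0,0,0,0, 0,0.47,-0.626,0.9,0,0,0, 0,0.47,-0.626,0.9,0,0,0, 0,0.47,-0.626,0.9,0,0,0, 0,0.47,-0.626,0.9,0,0,0, 0,0.47,-0.626,0.9,0,0,0]'; python3 - <<'E'
from m import *
from plant import r
from scipy.spatial.transform import Rotation as R
s=r.get_state();M=R.from_quat(s['eef_rot']).as_matrix()
print(s['tool_pos'],(M.T@(np.array([.5035,-.2172,.087])-s['tool_pos'])/.15).round(3))
d=r.snapshot("wrist");cv2.imwrite("pics/wrist2.png",d["img"][:,:,::-1])
E
```

```text
clock: 2.25
tool_pos: [0.5045, -0.2157, 0.1228]
eef_rot: [1.0, 0.013, -0.0, 0.0]
contact_force: [0.6, 0.2, 0.4]
opening: 0.007
finger_force: 0.0
[ 0.50449694 -0.21571589  0.12275829] [-0.007  0.01   0.238]
```

View pics/wrist2.png

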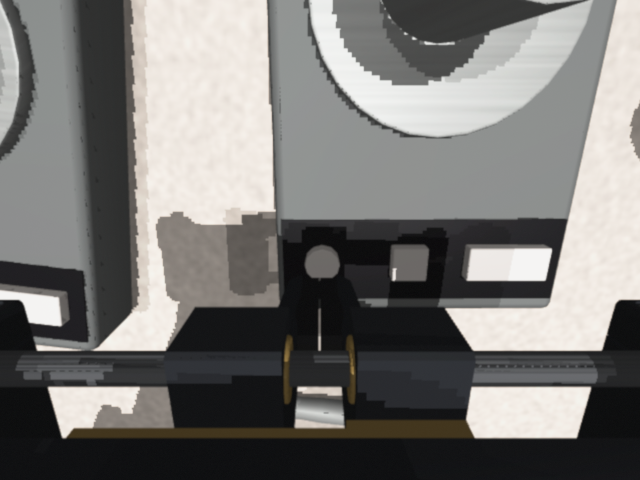

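The round key shows at (322,263), in line with the fingertips at column 320. I'll go down gently and check the force.

```bash
python3 -m pendant '[0,-0.006,0.006,0.1,0,0,0, 0,-0.006,0.006,0.17,0,0,0, 0,-0.006,0.006,0.2,0,0,0, 0,-0.006,0.006,0.22,0,0,0, 0,-0.006,0.006,0.235,0,0,0, 0,-0.006,0.006,0.245,0,0,0, 0,-0.006,0.006,0.25,0,0,0, 0,-0.006,0.006,0.25,0,0,0, 0,-0.006,0.006,0.25,0,0,0]'
```

```text
clock: 3.2
tool_pos: [0.5045, -0.215, 0.0852]
eef_rot: [1.0, 0.014, 0.0, 0.0]
contact_force: [0.6, 0.3, 2.3]
opening: 0.004
finger_force: 1.4
```

```bash
python3 -m pendant '[0,0,0,0.008,0,0,0, 0,0,0,0.016,0,0,0, 0,0,0,0.022,0,0,0, 0,0,0,0.022,0,0,0, 0,0,0,0.022,0,0,0, 0,0,0,0.022,0,0,0]'
```

```text
clock: 3.8
tool_pos: [0.5045, -0.215, 0.0819]
eef_rot: [1.0, 0.014, 0.0, 0.0]
contact_force: [-0.7, 0.2, 6.2]
opening: 0.008
finger_force: 3.0
```

```bash
python3 -m pendant '[0,0,0,0.004,0,0,0, 0,0,0,0.004,0,0,0, 0,0,0,0.004,0,0,0, 0,0,0,0.004,0,0,0]'; python3 -c "
from plant import r
print(r.get_state()['contact_force'],r.get_state()['tool_pos'])"
```

```text
clock: 4.2
tool_pos: [0.5045, -0.215, 0.0814]
eef_rot: [1.0, 0.014, 0.0, 0.0]
contact_force: [-0.2, 0.0, 6.7]
opening: 0.004
finger_force: 3.3
[-0.16238259  0.02408276  6.66818909] [ 0.50452413 -0.21497694  0.08138467]
```

```bash
python3 -m pendant '[0,0,0,-0.1,0,0,0, 0,0,0,-0.28,0,0,0, 0,0,0,-0.28,0,0,0, 0,-0.008,0.722,-0.28,0,0,0, 0,-0.008,0.722,-0.28,0,0,0, 0,-0.008,0.722,-0.28,0,0,0, 0,-0.008,0.722,-0.28,0,0,0, 0,-0.008,0.722,-0.28,0,0,0]'; python3 - <<'E'
from m import *
from plant import r
from scipy.spatial.transform import Rotation as R
s=r.get_state();M=R.from_quat(s['eef_rot']).as_matrix()
print(s['tool_pos'],(M.T@(np.array([.5063,-.3233,.087])-s['tool_pos'])/.15).round(3))
d=r.snapshot("wrist");cv2.imwrite("pics/wrist3.png",d["img"][:,:,::-1])
E
```

```text
clock: 5.0
tool_pos: [0.5057, -0.3212, 0.1221]
eef_rot: [1.0, 0.015, -0.001, -0.001]
contact_force: [-0.7, -0.1, 1.2]
opening: 0.002
finger_force: 0.0
[ 0.50570195 -0.32123424  0.12207369] [0.004 0.014 0.234]
```

View pics/wrist3.png

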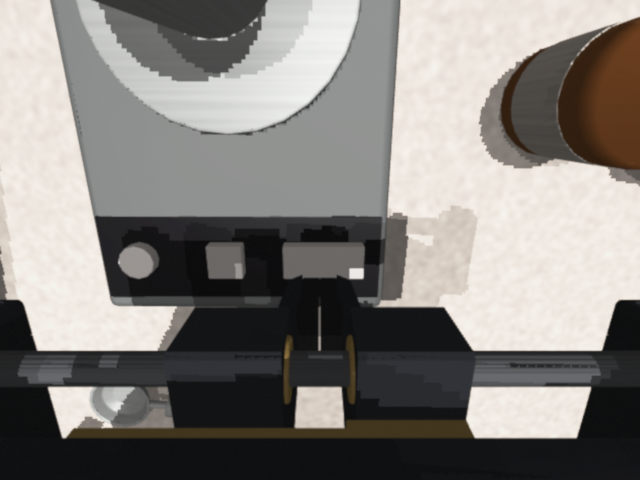

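The bar is centred at (323,260), in line with the fingers, and the round key is up. I'll go down on the bar.

```bash
python3 -m pendant '[0,0.004,0.01,0.1,0,0,0, 0,0.004,0.01,0.17,0,0,0, 0,0.004,0.01,0.2,0,0,0, 0,0.004,0.01,0.22,0,0,0, 0,0.004,0.01,0.235,0,0,0, 0,0.004,0.01,0.245,0,0,0, 0,0.004,0.01,0.25,0,0,0, 0,0.004,0.01,0.25,0,0,0, 0,0.004,0.01,0.25,0,0,0]'
```

```text
clock: 5.95
tool_pos: [0.5066, -0.3245, 0.0858]
eef_rot: [1.0, 0.014, 0.0, -0.0]
contact_force: [-0.8, 0.2, 3.0]
opening: 0.001
finger_force: 1.1
```

```bash
python3 -m pendant '[0,0,0,0.008,0,0,0, 0,0,0,0.016,0,0,0, 0,0,0,0.024,0,0,0, 0,0,0,0.029,0,0,0, 0,0,0,0.029,0,0,0, 0,0,0,0.029,0,0,0, 0,0,0,0.029,0,0,0]'
```

```text
clock: 6.65
tool_pos: [0.5067, -0.3245, 0.0815]
eef_rot: [1.0, 0.014, 0.0, -0.0]
contact_force: [-1.7, 3.2, 6.5]
opening: 0.005
finger_force: 3.2
```

Pressed about 5.5 mm at 6.5 N. Now I'll draw straight up.

```bash
python3 -m pendant '[0,0,0,-0.1,0,0,0, 0,0,0,-0.4,0,0,0, 0,0,0,-1,0,0,0, 0,0,0,-1,0,0,0, 0,0,0,-1,0,0,0, 0,0,0,-1,0,0,0, 0,0,0,-1,0,0,0, 0,0,0,-1,0,0,0]'; python3 -m pendant '[0,-0.4,0,-0.3,0,0,0, 0,-0.4,0,-0.3,0,0,0, 0,-0.4,0,-0.3,0,0,0, 0,-0.4,0,-0.3,0,0,0, 0,-0.4,0,-0.3,0,0,0, 0,-0.4,0,-0.3,0,0,0]'; python3 - <<'E'
from m import *
from plant import r
d=r.snapshot("scene");o=np.load("scene0.npz")
cv2.imwrite("pics/scene1.png",d["img"][:,:,::-1])
E
```

```text
clock: 7.45
tool_pos: [0.5057, -0.3243, 0.2296]
eef_rot: [1.0, 0.014, -0.001, -0.001]
contact_force: [-0.3, -0.9, -1.0]
opening: 0.003
finger_force: 0.0
clock: 8.05
tool_pos: [0.4475, -0.3256, 0.2751]
eef_rot: [1.0, 0.015, -0.0, -0.001]
contact_force: [-0.1, 1.0, 0.6]
opening: 0.007
finger_force: 0.0
```

View pics/scene1.png

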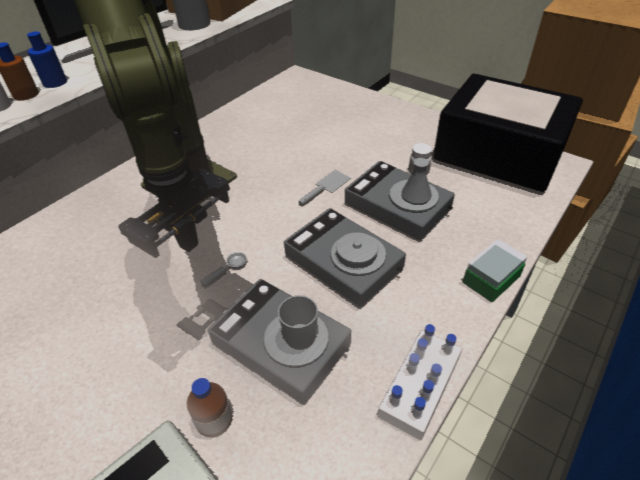

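The scene looks unchanged: the beaker is still at (298,322), the bottle at (208,408) and the spoon at (225,268). The hand is about 20 cm above the keys.

```bash
python3 -c "
from plant import r
print(r.finish_job())"
```

```text
the job is handed in; nothing more can be done
None
```

I pressed and released the beaker stirrer's round key and then its bar key, each about 5.5 mm down at 6–7 N, drew the hand back about 20 cm, and handed the job in; no verdict came back.

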